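# Test the grinder's safety switch, then hold its lid at the halfway pulse position

### The arm

A 6-joint arm with a two-finger parallel gripper is mounted at the origin on a cart in front of the work surface, level with it; the furniture and walls round the work are solid. World frame = base frame: x ahead of the robot, y to its left, z up, the work surface at z = 0. Lengths are in m, angles in rad, forces in N, time in s.
With the tool pointing down it reaches from about 0.275 to 0.75 m from the base axis. Payload 10.2 kg.
Tool frame: the origin (TCP) lies between the finger pads; the fingertips stand 22 mm ahead of it and the grasp point (between the pads) lies 3 mm ahead of it; z points along the fingers, y is the line along which they close (so a half turn about z gives the same grasp; the last joint's range is limited). The gripper opens to 85 mm and grips with 20 to 120 N. Pads are 22 mm wide; open, the fingers measure 114 mm over their backs; the gripper's body (76 mm by 85 mm) begins 54 mm behind the grasp point. The pads swing forward as they close: fully open they stand 13 mm farther back than shut.
Start: joints at [0.883, 0.313, 1.498, -0, 1.331, -0.223], TCP at [0.235, 0.469, 0.253] pointing down, gripper open.
Joint ranges: [-2.94, 2.94], [-0.97, 2.17], [0.19, 2.56], [-1.23, 4.37], [0.02, 3.11], [-2.88, 2.88]. Speed limits (rad/s): [2.39, 2.39, 3.01, 3.14, 3.14, 3.14].

### API

Orientations are given as a unit quaternion [x, y, z, w].
In Python, from plant import manip gives the robot as it stands.
- The arm moves only by the tool arm_command, never from a script. Its argument "motion" is a list of rows, each a list of 5 numbers: the shift along the tool's x, y, z in units of 40 mm (1.0 is 40 mm), then the turn about the tool's z in units of 5 degrees (1.0 is 5 degrees), then the opening, from 0 (shut) to 1 (fully open). In form: [[x, y, z, spin, hand], ...]. A call has 1 to 12 rows; each row shifts and turns the commanded pose from where the row before left it, along the tool's axes as they then stand; what a row does not reach is not made up. A row lasts 1/12 s, in which the tool goes at most 41.7 mm and 7.16 degrees, less where a joint would pass 70% of its speed; a pose out of reach is approached as far as the arm can. A call is refused whole if a number of a shift passes 1 or a number of a turn 1, either way. A call with a gripper value outside its range is refused whole. The fingers move at their own pace and stop on an object; the grip force is fixed at half the most. Time passes only in rows, so rows that do not move let the fingers close. It gives the time, the measured TCP pose, the force, the opening and the grip force at its end, in the units of the state.
- manip.get_obs(): the state, without advancing time (a new reading comes with each control period).
- manip.camera(name): name is "side" or "top" or "wrist"; returns the picture (480x640x3 uint8, red, green, blue); there is no depth.
- manip.camera_params(name): a dict with "fx", "fy", "cx", "cy" (pixels), "rvec" (rotation vector, rad) and "tvec" (3), from world to camera coordinates, as OpenCV has them; the wrist camera has in their place "T_tool_cam" (4x4, takes a point from camera to tool coordinates, whose origin is the TCP and whose axes are the flange's). Camera axes: x right, y down, z forward; pixel columns grow to the right and rows downward; lengths in m; the calibration is good to about 2 mm. A picture is of the moment at which its call begins: read the wrist's pose just before it. camera_params takes no time and is no camera call.
- manip.hand_in(): hands the job in; it is judged then, once.
Trained networks look in the newest picture that a camera, given by its name, has taken for a name from the list of things; names that differ only in an ending like _2 or _b are one class to them, and where a whole thing is asked for, a point or a joint stands for the part that bears it (a point fixed in the world has none). Each returns a list of dicts, best first, with "conf" (0 to 1); they miss things now and then, are a little off and sometimes report something else, mostly with a low value. They report only what shows in the picture. A call takes as long as a camera call. They do not tell look-alikes from the thing itself.
- manip.outline_of(camera, label): "pixels" (480x640 bool, what is visible of it) and "extent" ([left, top, right, bottom] in pixels, round what is visible of it).
The state is a dict: "clock": time; "joint_positions": joint angles; "qvel": joint speeds; "joint_efforts": joint torques, N m; "tcp_pos": TCP position; "tool_rot": TCP orientation; "contact_force": force on the tool from outside, world axes, zero at the start; "torque": the same for the moment, N m; "grip_width": opening from 0.0 (shut) to 1.0 (fully open); "finger_force": force on a finger pad.
Only numpy, scipy, OpenCV 4.12 (cv2) and the standard library are available. Lean on these libraries where they do the work, as an engineer would, in place of code of your own. Each camera call takes 0.05 s, during which the arm holds its last target. There are 200 camera calls.

### The job

Before grinding cocoa beans, test the safety switch: press its test button so that the lever drops, then lift the lever back up to its rest. Only then fit the bayonet lid into the grinder's mouth and twist it clockwise, against its spring, to the two-rib mark halfway to the lock, never as far as the lock's click, and finish while still gripping the lid and holding it at that mark. Leave the loose things among the work where they stand.

Things in the scene. Friction and masses are not known exactly. Their poses are not given: they have to be found in the camera images.
- grinder: Low round aluminium grinder, 106 mm across, mouth upward, fixed to the counter. Origin: centre of its underside, z up, black outlet chute at -x. Black ribs on the collar's outside, on both sides, mark the lid's places: one rib at the notches at +x and -x (insert), two ribs 0.6 rad clockwise of there seen from above (halfway), three ribs at 1.2 rad (lock).
- mouth (a point): Centre of the grinder's mouth, level with the flat top of its collar (outer diameter 92), 76 mm above the counter. The lip (8 mm thick, inner diameter 57) has two notches 17 mm wide at the grinder's +x and -x, which let the lid's lugs pass down into the 74 mm wide well beneath.
- lock_catch (a point): Sprung ball that clicks behind a lid tab turned to the lock; on a black post beside the collar, 1.03 rad clockwise of the grinder's +x. The post is 84 mm high and reaches 66 mm from the grinder's axis.
- lid: Grey bayonet lid, 0.08 to 0.17 kg, standing on the counter on its plug. Origin: centre of underside, z up. Plug 52 mm wide, 18 high; two lugs at its foot at +x and -x (11 wide, 6 high, reaching 34 from the axis); flange 80 wide at 18 to 24 mm, with pointer tabs at +x and -x reaching 45.5. Site lid_grip tells the grip and how it fits.
- lid_grip (a point): Centre of the lid's flat-sided wing grip, 39 mm above the lid's origin: 56 mm long along the lid's x, 14 wide along y, from 24 to 54 mm high. The lid fits either way round: its x along the grinder's x, lowered until the flange lies on the collar (lid origin 58 mm above the counter), then turned clockwise from above.
- drive (a joint): Sprung ring in the grinder that the lid's lugs push round clockwise, rad: 0 at rest; it reads the lid's turn from the notches less about 0.14 play, so about 0.46 with the lid at the two-rib mark; the lock clicks near 0.95. Holding the lid at the halfway mark takes about 0.08 N m; let go, it is turned back.
- safety_switch: White safety-switch box, 70 x 100 mm, 49 mm high, fixed to the counter. Origin: centre of its underside, z up, front at -x. On top, at right (-y), a turret with the test button; at left (+y), the reset lever on two small ears.
- button_top (a point): Centre of the top of the round grey test button (diameter 24), 98 mm above the counter, at x = -18, y = -30 mm of the switch; it is pressed straight down, 7 mm to its stop, with 1 to 3 N.
- test_button (a joint): Travel of the test button, m: 0 up, 0.007 fully down; the lever is knocked over at about 0.005 and then falls by itself.
- lever_knob (a point): Centre of the cross-wise knob at the lever's end (cylinder along the switch's y axis, 13 mm diameter, 16 mm long), 65 mm from the lever's axle. The axle runs along the switch's y axis, 57 mm above the switch's origin at y = +30 mm, x = 0. Grasp the knob across its length from above.
- lever (a joint): Lever angle, rad: 0 up at rest (leaning 0.2 rad behind vertical, to the switch's +x, where it stays; knob top 127 mm above the counter), 1.5 dropped forward to the switch's -x (knob about 74 mm above the counter). It turns freely and falls by its own weight to whichever side of vertical (0.2) it is on.
- ribbon: Loose gold ribbon spool lying flat, 64 mm across, 26 high; bystander.
- spool: Loose plum ribbon spool lying flat, 54 mm across, 20 high; bystander.
- mint_box: Loose small teal carton, 37 x 50 x 50 mm; bystander.
- bar: Loose wrapped chocolate bar lying flat, 68 x 156 x 11 mm; bystander.
- price_card: Loose small folded price card in a wooden block, 18 x 58 x 38 mm; bystander.
Things that resemble listed ones, but are neither listed nor needed, are in the scene too. What is shaped like the lid but yellow is not meant. What is shaped like the safety_switch but pink is not meant.

How it is judged:
On the way, in this order (a step that is already met when the one before it is completed fails the run):
1. the test button is pressed (value of joint test_button above 0.003 m).
2. the lever has dropped (value of joint lever above 1.2 rad), for 0.1 s.
3. the lever is lifted back to its rest (value of joint lever below 0.08 rad), for 0.2 s.
4. the lid is inserted through the notches and seated in the mouth (horizontal distance between lid and mouth below 0.005 m and z of lid in the frame of grinder below 0.062 m and angle between lid's own z axis and vertical below 0.1 rad), for 0.1 s.
At the end, for the whole second after the job is handed in: Lever up at rest (within 0.08 rad); lid seated in the mouth (within 5 mm, upright within 0.1 rad), turned clockwise 0.6 rad from the notches (within 0.17), the drive ring turned along (0.25 to 0.67), still, and gripped by the fingers (over 1 N) (value of joint lever below 0.08 rad and horizontal distance between lid and mouth below 0.005 m and z of lid in the frame of grinder below 0.063 m and angle between lid's own z axis and vertical below 0.1 rad and angle between the x axis of lid and the x axis of grinder, either way round between 0.43 and 0.77 rad and value of joint drive between 0.25 and 0.67 rad and angular speed of lid below 0.15 rad/s and contact force between the fingers and lid above 1 N); the arm keeps its last pose, push and grip.
It fails at once if the lid is turned into the lock's click (value of joint drive above 0.93 rad).
It fails at once if a loose bystander is moved more than 30 mm (distance of any of ribbon, spool, mint_box, bar, price_card from where it was at the start of the episode above 0.03 m).
It also fails if it takes over 64 s, if anything falls off the work surface, if the arm or the gripper's body presses on something with over 40 N, if the wrist force passes 120 N, or if a joint passes its speed limit or range.

## Working session

There is one attempt and no reset: what is moved stays moved. The work goes in short steps, Python scripts to look and compute and a tool call to move; the robot and the scene stay as the last step left them, time stands still between calls to the robot, and variables do not carry over. Pictures are saved under pics/ and viewed, at most 10 in all, crops included, and the job is handed in when it is done.

Besides the shell and the picture viewer there is one more tool, called in YAML: its name, and indented under it one key for each argument. arm_command: Moves the arm, as the interface text tells. Its arguments: {"type":"object","properties":{"motion":{"type":"array"}},"required":["motion"]}

```bash
ls; mkdir -p pics; python3 - <<'E'
from plant import manip
import cv2,numpy as np
ims=[]
for c in("side","top"):
    im=manip.camera(c); cv2.imwrite(f"pics/{c}0.png",im[:,:,::-1])
    p=manip.camera_params(c); print(c,{k:np.round(v,4).tolist() for k,v in p.items()})
    for l in("grinder","lid","safety_switch","lever_knob","button_top","ribbon","spool","mint_box","bar","price_card","lock_catch"):
        try:
            print(c,l,[(np.round(d["conf"],2),np.round(d["extent"]).tolist(), np.round(np.argwhere(d["pixels"]).mean(0)[::-1],1).tolist()) for d in manip.outline_of(c,l)])
        except Exception as e: print(l,e)
print(manip.get_obs())
E
```

```text
pics
side {'fx': 531.9464, 'fy': 531.9464, 'cx': 324.7524, 'cy': 244.3713, 'rvec': [0.0965, 2.6327, -1.5995], 'tvec': [0.4993, 0.0621, 1.4401]}
side grinder [(np.float64(0.61), [324.0, 294.0, 380.0, 348.0], [347.3, 320.8]), (np.float64(0.53), [340.0, 225.0, 355.0, 254.0], [346.4, 238.6])]
side lid [(np.float64(0.95), [260.0, 261.0, 292.0, 283.0], [271.9, 269.9]), (np.float64(0.84), [307.0, 258.0, 342.0, 288.0], [325.4, 272.4]), (np.float64(0.62), [370.0, 367.0, 415.0, 412.0], [390.5, 389.0]), (np.float64(0.32), [260.0, 236.0, 290.0, 257.0], [274.2, 246.2])]
side safety_switch [(np.float64(0.8), [307.0, 185.0, 336.0, 224.0], [322.6, 208.9])]
side lever_knob [(np.float64(0.6), [314.0, 184.0, 324.0, 205.0], [317.4, 195.2]), (np.float64(0.56), [317.0, 171.0, 318.0, 172.0], [317.0, 170.5])]
side button_top [(np.float64(0.39), [329.0, 173.0, 335.0, 176.0], [330.9, 173.7]), (np.float64(0.38), [327.0, 188.0, 334.0, 195.0], [328.5, 189.6]), (np.float64(0.2), [366.0, 291.0, 394.0, 314.0], [380.2, 300.5])]
side ribbon [(np.float64(0.98), [363.0, 290.0, 397.0, 314.0], [380.0, 300.5]), (np.float6
[... 2007 characters left out ...]
.2, 'joint_positions': array([ 8.82580437e-01,  3.12904755e-01,  1.49769421e+00, -8.62165148e-06,
        1.33100542e+00, -2.23421037e-01]), 'qvel': array([-0.00079872,  0.00036999, -0.00042336, -0.00027782, -0.00024104,
        0.00103001]), 'joint_efforts': array([ 4.32170218e-04, -4.12177348e+01, -2.59895790e+01, -9.60976740e-05,
        5.63788853e-04, -6.04556107e-06]), 'tcp_pos': array([0.23535257, 0.46929857, 0.25329392]), 'tool_rot': array([ 2.30310164e-01,  9.73117274e-01, -7.11062133e-06,  1.17763553e-06]), 'contact_force': array([ 0.94344124, -0.40616343,  0.23074786]), 'torque': array([-0.00883149, -0.0069372 ,  0.01811516]), 'finger_force': 0.0, 'grip_width': 0.9996058497228408}
```

```bash
python3 - <<'E'
import cv2,numpy as np
t=cv2.imread("pics/top0.png")[140:310,130:530]; s=cv2.imread("pics/side0.png")[160:420,240:440]
cv2.imwrite("pics/topc.png",cv2.resize(t,None,fx=2,fy=2,interpolation=cv2.INTER_CUBIC))
cv2.imwrite("pics/sidec.png",cv2.resize(s,None,fx=2.3,fy=2.3,interpolation=cv2.INTER_CUBIC))
E
cat > h.py <<'E'
import cv2,numpy as np
from plant import manip
from scipy.spatial.transform import Rotation as Ro
def cam(name,obs=None):
    p=manip.camera_params(name);K=np.array([[p['fx'],0,p['cx']],[0,p['fy'],p['cy']],[0,0,1]])
    if 'rvec' in p:
        R=Ro.from_rotvec(p['rvec']).as_matrix();t=np.array(p['tvec'])
    else:
        o=obs or manip.get_obs();T=np.eye(4);T[:3,:3]=Ro.from_quat(o['tool_rot']).as_matrix();T[:3,3]=o['tcp_pos']
        W=np.linalg.inv(T@np.array(p['T_tool_cam']));R,t=W[:3,:3],W[:3,3]
    return K,R,t
def proj(c,P):
    K,R,t=c;q=(np.atleast_2d(P)@R.T+t)@K.T;return q[:,:2]/q[:,2:]
def atz(c,uv,z):
    K,R,t=c;d=R.T@np.linalg.inv(K)@np.array([uv[0],uv[1],1.]);C=-R.T@t
    return C+d*(z-C[2])/d[2]
E
python3 - <<'E'
from h import *
T=cam("top");S=cam("side")
for n,uv,z in(("grinder",(225.6,248.7),.06),("lidA",(312.5,190.9),.03),("lidB",(305.6,237.7),.03),("lidC",(157.6,269.4),.03),("sw1",(437.2,243.2),.05),("sw2",(489.3,248.9),.05),("mint",(371,263.7),.04),("bar",(373.5,183.5),.01),("ribbon",(264,280),.026),("spool",(261,193),.02)):
    P=atz(T,uv,z);print(n,P.round(3),proj(S,P).round(0))
E
```

```text
grinder [0.474 0.265 0.06 ] [[348. 310.]]
lidA [0.641 0.021 0.03 ] [[271. 268.]]
lidB [0.505 0.042 0.03 ] [[325. 270.]]
lidC [0.419 0.465 0.03 ] [[391. 385.]]
sw1 [ 0.485 -0.329  0.05 ] [[321. 205.]]
sw2 [ 0.467 -0.475  0.05 ] [[323. 188.]]
mint [ 0.429 -0.143  0.04 ] [[346. 234.]]
bar [ 0.665 -0.158  0.01 ] [[263. 243.]]
ribbon [0.386 0.162 0.026] [[380. 296.]]
spool [0.638 0.171 0.02 ] [[272. 304.]]
```

View pics/topc.png

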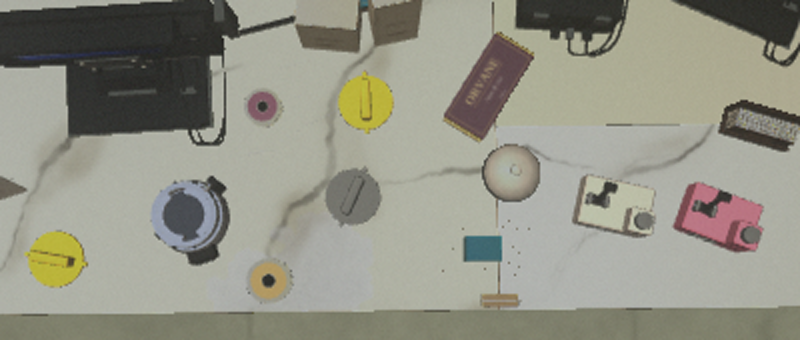

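View pics/sidec.png

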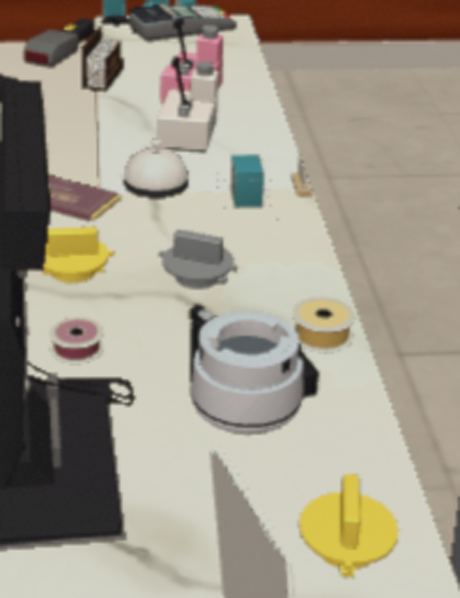

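```bash
python3 - <<'E'
from h import *
p=manip.camera_params("wrist");print({k:np.round(v,3).tolist() for k,v in p.items()})
# view footprints: centre ray offset in tool frame at distance
T=np.array(p['T_tool_cam']);print("centre ray dir tool",T[:3,2].round(3))
o=manip.get_obs();R=Ro.from_quat(o['tool_rot']).as_matrix()
for tgt in([.47,-.33,.30],[.50,.04,.25]):
    print((R.T@(np.array(tgt)-o['tcp_pos'])/.04).round(2))
E
```

```text
{'fx': 421.376, 'fy': 421.376, 'cx': 319.061, 'cy': 243.153, 'T_tool_cam': [[-0.0, -0.945, -0.327, 0.084], [1.0, -0.0, -0.0, -0.001], [-0.0, -0.327, 0.945, -0.12], [0.0, 0.0, 0.0, 1.0]]}
centre ray dir tool [-0.327 -0.     0.945]
[-14.2  -15.23  -1.17]
[-10.72  -6.63   0.08]
```

arm_command:
  motion:
    - [0, 0, 0, -0.89, 1]
    - [0, 0, 0, -0.89, 1]
    - [0, 0, 0, -0.89, 1]
    - [0, 0, 0, -0.89, 1]
    - [0, 0, 0, -0.89, 1]
    - [0, 0, 0, -0.88, 1]
    - [-0.7, -0.7, 0, 0, 1]
    - [-0.7, -0.7, 0, 0, 1]
    - [-0.7, -0.7, 0, 0, 1]
    - [-0.7, -0.7, 0, 0, 1]
    - [-0.7, -0.7, 0, 0, 1]
    - [-0.7, -0.7, 0, 0, 1]

```text
clock: 2.2
tcp_pos: [0.4044, 0.2998, 0.2535]
tool_rot: [-0.0, 1.0, 0.0, 0.0]
contact_force: [0.7, 0.8, -0.4]
grip_width: 1.005
finger_force: 0.0
```

arm_command:
  motion:
    - [-0.3, -0.9, 0, 0, 1]
    - [0, 0, 0, 0, 1]
    - [0, 0, 0, 0, 1]

```text
clock: 2.45
tcp_pos: [0.4161, 0.2641, 0.2533]
tool_rot: [0.002, 1.0, 0.0, -0.0]
contact_force: [-0.6, 0.2, -0.3]
grip_width: 1.003
finger_force: 0.0
```

```bash
cat >> h.py <<'E'
def snap(fn,labels):
    o=manip.get_obs();im=manip.camera("wrist");cv2.imwrite(fn,im[:,:,::-1]);c=cam("wrist",o);out={}
    np.savez(fn[:-4]+".npz",K=c[0],R=c[1],t=c[2])
    for l in labels:
        r=manip.outline_of("wrist",l);out[l]=r
        for d in r[:3]:
            m=d["pixels"];print(l,round(float(d["conf"]),2),np.round(d["extent"]).tolist(),np.argwhere(m).mean(0)[::-1].round(1))
    return c,out,o
E
python3 - <<'E'
from h import *
c,out,o=snap("pics/w1.png",["grinder","lid","lock_catch"])
print(o['clock'],o['tcp_pos'],o['tool_rot'],o['joint_positions'])
E
```

```text
grinder 0.73 [273.0, 191.0, 394.0, 359.0] [326.9 276.2]
lid 0.93 [31.0, 255.0, 124.0, 339.0] [ 77.5 296.6]
lid 0.9 [503.0, 156.0, 610.0, 250.0] [556.4 204.5]
lid 0.57 [46.0, 379.0, 114.0, 420.0] [ 76.6 399.2]
lock_catch 0.55 [272.0, 187.0, 390.0, 359.0] [327.  276.4]
2.45 [0.41609862 0.26406383 0.25331377] [ 1.51561460e-03  9.99998850e-01  3.70576450e-05 -3.79068678e-05] [ 3.27202045e-01  2.41899392e-01  1.59138080e+00  9.79764928e-05
  1.30836029e+00 -1.24058847e+00]
```

View pics/w1.png

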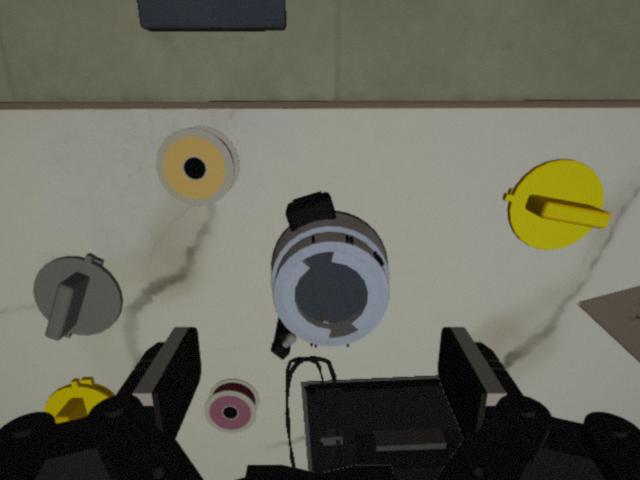

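```bash
cat >> h.py <<'E'
def load(fn):
    d=np.load(fn[:-4]+".npz");return cv2.imread(fn),(d['K'],d['R'],d['t'])
def ring(x,y,r,z,n=90,a0=0,a1=2*np.pi):
    a=np.linspace(a0,a1,n);return np.c_[x+r*np.cos(a),y+r*np.sin(a),np.full(n,z)]
E
python3 - <<'E'
from h import *
im,c=load("pics/w1.png")
for uv in((290,270),(375,300),(331,290),(285,310),(343,328),(318,260),(280,265),(350,250)):print(uv,im[uv[1],uv[0]])
P=atz(c,(318,260),.076);Q=atz(c,(343,328),.076);print(P,Q,np.degrees(np.arctan2(*(Q-P)[1::-1])),(P+Q)/2)
m=(P+Q)/2
crop=im[180:365,250:410]
z=cv2.resize(im[170:370,230:430],None,fx=3,fy=3,interpolation=cv2.INTER_CUBIC)
pts=proj(c,ring(m[0],m[1],.046,.076)); cv2.polylines(z,[np.int32((pts-[230,170])*3)],True,(0,0,255),1)
pts=proj(c,ring(m[0],m[1],.0285,.076)); cv2.polylines(z,[np.int32((pts-[230,170])*3)],True,(0,255,0),1)
cv2.imwrite("pics/w1z.png",z)
E
```

```text
(290, 270) [143 131 125]
(375, 300) [147 131 127]
(331, 290) [60 54 49]
(285, 310) [140 128 119]
(343, 328) [56 58 65]
(318, 260) [55 45 44]
(280, 265) [51 54 56]
(350, 250) [145 132 125]
[0.44820869 0.26236385 0.076     ] [0.50685321 0.28217993 0.076     ] 18.670192707314552 [0.47753095 0.27227189 0.076     ]
```

View pics/w1z.png

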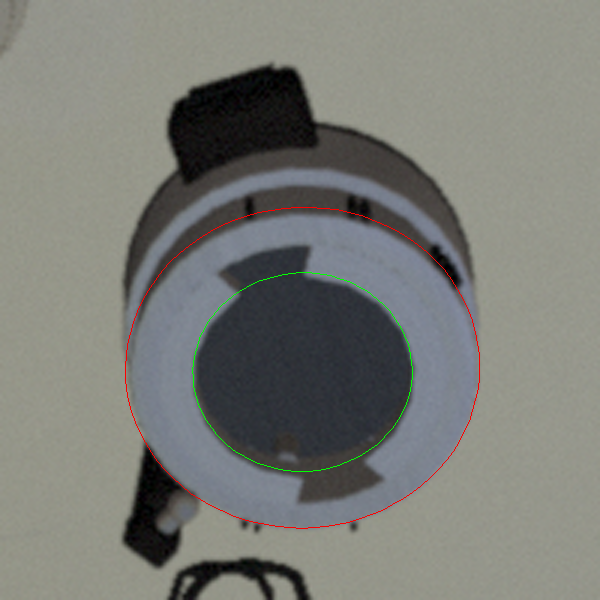

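arm_command:
  motion:
    - [-0.1, -0.93, 0, 0, 1]
    - [-0.1, -0.93, 0, 0, 1]
    - [-0.1, -0.93, 0, 0, 1]
    - [-0.1, -0.93, 0, 0, 1]
    - [-0.1, -0.93, 0, 0, 1]
    - [-0.1, -0.93, 0, 0, 1]
    - [0, 0, 0, 0, 1]
    - [0, 0, 0, 0, 1]

```text
clock: 3.32
tcp_pos: [0.4396, 0.0417, 0.2533]
tool_rot: [0.001, 1.0, 0.0, 0.0]
contact_force: [0.2, 0.7, -0.2]
grip_width: 1.0
finger_force: 0.0
```

```bash
python3 - <<'E'
from h import *
from scipy.optimize import minimize
c,out,o=snap("pics/w2.png",["lid","grinder","safety_switch"])
print(o['tcp_pos'])
# grinder fit on w1
im,c1=load("pics/w1.png");f=im.astype(int)
M=np.zeros((480,640),np.uint8);M[((f[:,:,0]-f[:,:,2])>9)&(f[:,:,0]>105)]=1
S=8
def model(p,c,z=.076,n=0):
    x,y,w=p;m=np.zeros((480*2,640*2),np.uint8)
    F=lambda P:np.int32((proj(c,P)*2+.5)*16)
    cv2.fillPoly(m,[F(ring(x,y,.046,z))],1,shift=4)
    cv2.fillPoly(m,[F(ring(x,y,.0285,z))],0,shift=4)
    for s in(1,-1):
        q=np.array([[s*.02,-.0085],[s*.037,-.0085],[s*.037,.0085],[s*.02,.0085]])
        R=np.array([[np.cos(w),-np.sin(w)],[np.sin(w),np.cos(w)]])
        cv2.fillPoly(m,[F(np.c_[q@R.T+[x,y],np.full(4,z)])],0,shift=4)
    return m
def fit(M,c,p0,z):
    M2=cv2.resize(M,None,fx=2,fy=2,interpolation=cv2.INTER_NEAREST)
    # restrict to disc a bit beyond the collar
    def cost(p):
        m=model(p,c,z);return -float((m&M2).sum())/ (m|M2*cv2.dilate(m,np.ones((5,5)))).sum()
    r=minimize(cost,p0,method="Nelder-Mead",options=dict(initial_simplex=np.array([p0]+[np.array(p0)+d for d in np.eye(3)*[.004,.004,.08]]),xatol=1e-4))
    return r.x,r.fun
for z in(.072,.076,.08):print("grinder z",z,fit(M,c1,[.4775,.2722,.326],z))
E
```

```text
lid 0.93 [275.0, 229.0, 363.0, 317.0] [318.1 271.6]
lid 0.82 [260.0, 360.0, 339.0, 441.0] [299.2 397.1]
grinder 0.7 [511.0, 164.0, 640.0, 333.0] [580.2 249.4]
[0.43960994 0.04165896 0.25331736]
grinder z 0.072 (array([0.48057242, 0.27228459, 0.30071142]), np.float64(-0.8974208144796381))
grinder z 0.076 (array([0.47884969, 0.27231526, 0.29491942]), np.float64(-0.8604052047856082))
grinder z 0.08 (array([0.47706019, 0.27246042, 0.30191546]), np.float64(-0.8132287559768476))
```

View pics/w2.png

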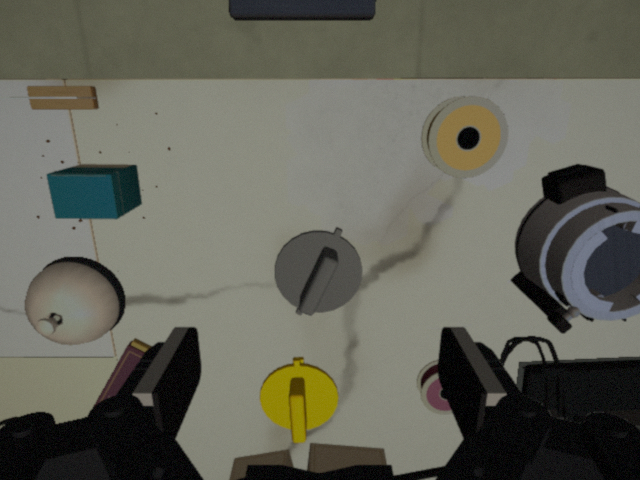

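arm_command:
  motion:
    - [0, -0.93, 0, 0, 1]
    - [0, -0.93, 0, 0, 1]
    - [0, -0.93, 0, 0, 1]
    - [0, -0.93, 0, 0, 1]
    - [0, -0.93, 0, 0, 1]
    - [0, -0.93, 0, 0, 1]
    - [0, -0.93, 0, 0, 0.5]
    - [0, -0.93, 0, 0, 0]
    - [0, -0.93, 0, 0, 0]
    - [0, -0.93, 0, 0, 0]
    - [0, 0, 0, 0, 0]
    - [0, 0, 0, 0, 0]

```text
clock: 4.52
tcp_pos: [0.44, -0.33, 0.2526]
tool_rot: [-0.0, 1.0, 0.0, -0.0]
contact_force: [-0.5, 0.6, 0.7]
grip_width: 0.138
finger_force: 0.0
```

```bash
python3 - <<'E'
from h import *
c,out,o=snap("pics/w3.png",["safety_switch","button_top","lever_knob"])
print(o['tcp_pos'],o['joint_positions'],o['grip_width'])
E
```

```text
safety_switch 0.8 [250.0, 202.0, 382.0, 316.0] [316.6 256.9]
safety_switch 0.7 [52.0, 176.0, 217.0, 326.0] [133.7 239. ]
button_top 0.9 [53.0, 211.0, 97.0, 247.0] [ 72.6 228.1]
button_top 0.55 [261.0, 238.0, 298.0, 275.0] [280.4 256.1]
lever_knob 0.93 [112.0, 252.0, 179.0, 327.0] [144.8 291.1]
lever_knob 0.58 [342.0, 268.0, 368.0, 321.0] [352.6 287.1]
[ 0.44000058 -0.33000446  0.25261433] [-8.56628538e-01  3.69181364e-01  1.42137196e+00  1.41383782e-04
  1.35214101e+00 -2.42751423e+00] 0.13836003705117889
```

View pics/w3.png

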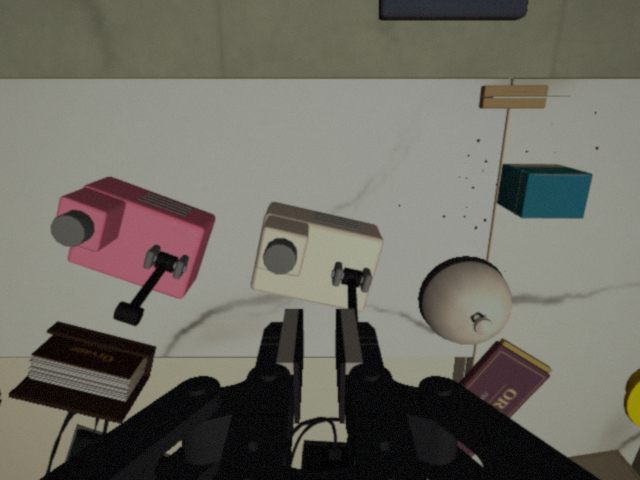

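```bash
python3 - <<'E'
from h import *
im,c=load("pics/w3.png");T=cam("top")
B=atz(c,(280.5,256),.098);A=atz(c,(351,277),.057)
print(B,A,"top pred button",proj(T,B),"seen 451.4,250ish")
d=(A-B)[:2];w=np.arctan2(d[1],d[0])-np.arctan2(60,18);print("yaw deg",np.degrees(w),np.linalg.norm(d),"want .0626")
P1=atz(c,(335,275),.057);P2=atz(c,(366,279),.057);print("ears yaw",np.degrees(np.arctan2(*(P2-P1)[1::-1]))-90)
# box bottom/top edges: near-bottom... top edge right corners
Rw=np.array([[np.cos(w),-np.sin(w)],[np.sin(w),np.cos(w)]])
O=A[:2]-Rw@[0,.03];print("origin",O)
def W(x,y,z):return np.r_[O+Rw@[x,y],z]
z=im.copy()
for zz in(.049,):
    q=np.int32(proj(c,[W(*p,zz) for p in((-.035,-.05),(.035,-.05),(.035,.05),(-.035,.05))]));cv2.polylines(z,[q],True,(0,0,255),1)
cv2.polylines(z,[np.int32(proj(c,ring(*W(-.018,-.03,0)[:2],.012,.098)))],True,(0,255,0),1)
k0=W(.0129,.03,.1207);k1=W(-.0626,.03,.0744);print("knob up",k0,proj(c,k0),"dropped",k1,"btn",W(-.018,-.03,.098))
cv2.imwrite("pics/w3z.png",cv2.resize(z[180:340,220:420],None,fx=3,fy=3,interpolation=cv2.INTER_CUBIC))
o=manip.get_obs();R=Ro.from_quat(o['tool_rot']).as_matrix();print("to btn",(R.T@(np.r_[B[:2],.14]-o['tcp_pos'])/.04))
E
```

```text
[ 0.46011877 -0.35754958  0.098     ] [ 0.49406389 -0.30459618  0.057     ] top pred button [[452.1689316  251.00970425]] seen 451.4,250ish
yaw deg -15.962154208869793 0.0628993957847788 want .0626
ears yaw -8.01818408042034
origin [ 0.48581382 -0.33343949]
knob up [ 0.50646652 -0.30814371  0.1207    ] [[352.16712644 331.32508549]] dropped [ 0.43387753 -0.28738103  0.0744    ] btn [ 0.46025777 -0.35733275  0.098     ]
to btn [-0.49582996 -0.73290892  2.83829769]
```

View pics/w3z.png

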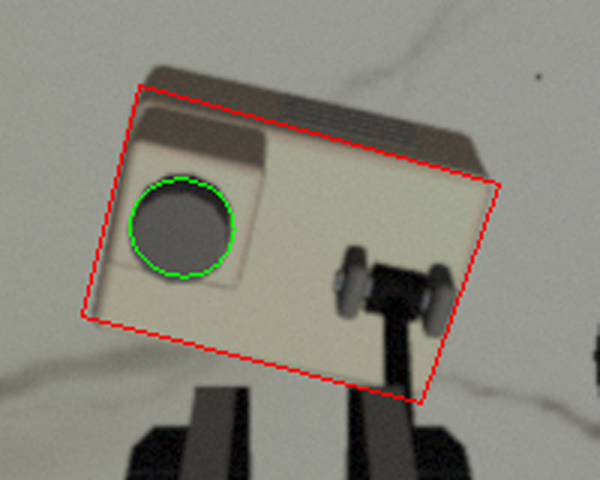

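arm_command:
  motion:
    - [-0.25, -0.34, 0, 0, 0]
    - [-0.25, -0.35, 0, 0, 0]
    - [0, 0, 0.8, 0, 0]
    - [0, 0, 0.8, 0.8, 0]
    - [0, 0, 0.8, 1, 0]
    - [0, 0, 0.6, 1, 0]
    - [0, 0, 0, 0, 0]
    - [0, 0, 0, 0, 0]
    - [0, 0, 0, 0, 0]

```text
clock: 5.47
tcp_pos: [0.4605, -0.3575, 0.1354]
tool_rot: [0.12, 0.993, -0.001, 0.001]
contact_force: [0.1, -0.4, 1.0]
grip_width: 0.001
finger_force: 0.0
```

arm_command:
  motion:
    - [0, 0, 0.2, 0, 0]
    - [0, 0, 0.15, 0, 0]
    - [0, 0, 0.1, 0, 0]
    - [0, 0, 0, 0, 0]
    - [0, 0, 0, 0, 0]

```text
clock: 5.88
tcp_pos: [0.4597, -0.3575, 0.1155]
tool_rot: [0.122, 0.993, -0.0, 0.0]
contact_force: [-0.2, -0.3, 2.8]
grip_width: -0.0
finger_force: 1.0
```

arm_command:
  motion:
    - [0, 0, 0.04, 0, 0]
    - [0, 0, 0, 0, 0]
    - [0, 0, 0, 0, 0]

```text
clock: 6.13
tcp_pos: [0.4597, -0.3575, 0.1139]
tool_rot: [0.122, 0.993, -0.0, 0.0]
contact_force: [-0.1, 0.6, 2.9]
grip_width: -0.001
finger_force: 1.2
```

arm_command:
  motion:
    - [0, 0, 0.02, 0, 0]
    - [0, 0, 0, 0, 0]
    - [0, 0, 0, 0, 0]
    - [0, 0, -0.5, 0, 0]
    - [0, 0, -0.9, 0, 0.2]
    - [0, 0, -0.9, 0, 0.5]
    - [0, 0, -0.9, 0, 0.5]
    - [0.5, 0, 0, 0, 0.5]
    - [0.5, 0, 0, 0, 0.5]
    - [0, 0, 0, 0, 0.5]
    - [0, 0, 0, 0, 0.5]

```text
clock: 7.05
tcp_pos: [0.4203, -0.3477, 0.2409]
tool_rot: [0.122, 0.993, 0.0, -0.0]
contact_force: [0.1, 0.3, -0.2]
grip_width: 0.501
finger_force: 0.0
```

```bash
python3 - <<'E'
from h import *
c,out,o=snap("pics/w4.png",["lever_knob"])
print(o['tcp_pos'],o['grip_width'])
k=np.array([.4335,-.2893,.0744]);print("pred knob px",proj(c,k))
im=cv2.imread("pics/w4.png");cv2.circle(im,tuple(np.int32(proj(c,k)[0])),4,(0,0,255),1);cv2.imwrite("pics/w4z.png",im)
E
```

```text
lever_knob 0.83 [173.0, 311.0, 220.0, 388.0] [198.9 346.2]
lever_knob 0.64 [388.0, 213.0, 419.0, 300.0] [400.5 253.2]
[ 0.42031994 -0.34769713  0.24085789] 0.5007131016385316
pred knob px [[404.77253289 221.25720225]]
```

View pics/w4z.png

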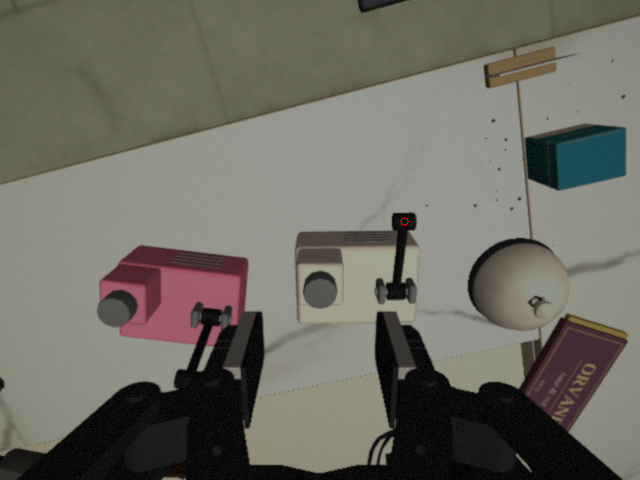

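arm_command:
  motion:
    - [0.03, 0.75, 0, 0, 0.5]
    - [0, 0.75, 0, 0, 0.5]
    - [0, 0, 0.8, 0, 0.5]
    - [0, 0, 0.8, 0, 0.5]
    - [0, 0, 0.8, 0, 0.5]
    - [0, 0, 0.8, 0, 0.5]
    - [0, 0, 0.6, 0, 0.5]
    - [0, 0, 0.3, 0, 0.5]
    - [0, 0, 0, 0, 0.5]
    - [0, 0, 0, 0, 0.5]

```text
clock: 7.98
tcp_pos: [0.4345, -0.2892, 0.0766]
tool_rot: [0.122, 0.993, 0.0, -0.0]
contact_force: [0.3, -0.2, -0.3]
grip_width: 0.499
finger_force: 0.0
```

arm_command:
  motion:
    - [0, 0, 0, 0, 0.1]
    - [0, 0, 0, 0, 0.05]
    - [0, 0, 0, 0, 0.05]
    - [0, 0, 0, 0, 0.05]
    - [0, 0, 0, 0, 0.05]
    - [0, 0, 0, 0, 0.05]

```text
clock: 8.48
tcp_pos: [0.4346, -0.2897, 0.0778]
tool_rot: [0.122, 0.993, -0.001, 0.001]
contact_force: [-0.9, 0.3, 6.1]
grip_width: 0.171
finger_force: 58.7
```

arm_command:
  motion:
    - [-0.118, 0, -0.302, 0, 0.05]
    - [-0.175, 0, -0.273, 0, 0.05]
    - [-0.226, 0, -0.233, 0, 0.05]
    - [-0.268, 0, -0.183, 0, 0.05]
    - [0, 0, 0, 0, 0.05]
    - [0, 0, 0, 0, 0.05]

```text
clock: 8.98
tcp_pos: [0.4638, -0.2965, 0.1161]
tool_rot: [0.121, 0.993, 0.0, -0.001]
contact_force: [-6.5, 0.8, 1.6]
grip_width: 0.17
finger_force: 60.2
```

arm_command:
  motion:
    - [-0.299, 0, -0.126, 0, 0.05]
    - [-0.318, 0, -0.065, 0, 0.05]
    - [-0.243, 0, -0.006, 0, 0.05]
    - [-0.162, 0, 0.016, 0, 0.05]
    - [-0.06, 0, 0.01, 0, 0.05]
    - [0, 0, 0, 0, 0.05]
    - [0, 0, 0, 0, 0.05]

```text
clock: 9.57
tcp_pos: [0.5063, -0.3068, 0.1232]
tool_rot: [0.122, 0.993, 0.0, -0.0]
contact_force: [-2.1, 5.0, 2.8]
grip_width: 0.165
finger_force: 58.4
```

arm_command:
  motion:
    - [-0.04, 0, 0.01, 0, 0.05]
    - [0, 0, 0, 0, 0.05]
    - [0, 0, 0, 0, 0.2]
    - [0, 0, 0, 0, 0.4]
    - [0, 0, 0, 0, 0.4]
    - [0, 0, 0, 0, 0.4]
    - [0, 0, -0.4, 0, 0.4]
    - [0, 0, -0.8, 0, 0.4]
    - [0, 0, -0.8, 0, 0.4]
    - [0, 0, -0.8, 0, 0.6]
    - [0.8, 0, 0, 0, 1]
    - [0.8, 0, 0, 0, 1]

```text
clock: 10.57
tcp_pos: [0.4464, -0.2928, 0.2366]
tool_rot: [0.121, 0.993, -0.002, 0.002]
contact_force: [-1.0, -0.8, -1.2]
grip_width: 0.812
finger_force: 0.0
```

arm_command:
  motion:
    - [0.8, 0, 0, 0, 1]
    - [0, 0, 0, 0, 1]
    - [0, 0, 0, 0, 1]

```text
clock: 10.82
tcp_pos: [0.4145, -0.2846, 0.2355]
tool_rot: [0.122, 0.992, -0.0, 0.0]
contact_force: [-0.1, 0.1, 0.0]
grip_width: 1.0
finger_force: 0.0
```

```bash
python3 - <<'E'
from h import *
c,out,o=snap("pics/w5.png",["lever_knob"])
print(o['tcp_pos'],o['tool_rot'],o['clock'])
im=cv2.imread("pics/w5.png")
k=np.array([.5065,-.3075,.1207]);print(proj(c,k))
cv2.circle(im,tuple(np.int32(proj(c,k)[0])),4,(0,0,255),1)
t=manip.camera("top")[:,:,::-1]
z=np.hstack([im[150:450,200:500],cv2.resize(t[200:275,400:475],None,fx=4,fy=4)]);cv2.imwrite("pics/w5z.png",z)
# lid from w2
im,c=load("pics/w2.png")
a=atz(c,(331,250),.054);b=atz(c,(306,311),.054)
E
```

```text
lever_knob 0.8 [309.0, 308.0, 337.0, 394.0] [320.9 353.2]
[ 0.4144521  -0.28458422  0.23551632] [ 1.22314247e-01  9.92491210e-01 -4.26139068e-04  4.91923658e-04] 10.8167
[[320.56264012 381.60676692]]
```

View pics/w5z.png

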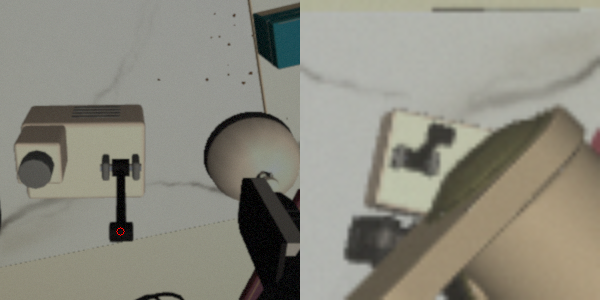

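arm_command:
  motion:
    - [0.12, 0.9, 0, 0, 1]
    - [0.12, 0.9, 0, 0, 1]
    - [0.12, 0.9, 0, 0, 1]
    - [0.12, 0.9, 0, 0, 1]
    - [0.12, 0.9, 0, 0, 1]
    - [0.12, 0.9, 0, 0, 1]
    - [0.12, 0.9, 0, 0, 1]
    - [0.12, 0.9, 0, 0, 1]
    - [0.12, 0.9, 0.4, 0, 1]
    - [0, 0, 0, 1, 1]
    - [0, 0, 0, 1, 1]
    - [0, 0, 0, 0.8, 1]

```text
clock: 11.97
tcp_pos: [0.4522, 0.0413, 0.2187]
tool_rot: [0.243, 0.97, 0.0, -0.0]
contact_force: [-0.3, 0.7, 0.0]
grip_width: 1.001
finger_force: 0.0
```

arm_command:
  motion:
    - [0, 0, 0, 0, 1]
    - [0, 0, 0, 0, 1]

```text
clock: 12.13
tcp_pos: [0.452, 0.0405, 0.2188]
tool_rot: [0.241, 0.971, 0.0, -0.0]
contact_force: [-0.3, -0.6, -0.4]
grip_width: 1.001
finger_force: 0.0
```

```bash
python3 - <<'E'
from h import *
c,out,o=snap("pics/w6.png",["lid"])
print(o['tcp_pos'],o['tool_rot'])
im,_=load("pics/w6.png");x0,y0=250,180
cv2.imwrite("pics/w6z.png",cv2.resize(im[y0:y0+170,x0:x0+170],None,fx=3.5,fy=3.5,interpolation=cv2.INTER_CUBIC))
for d in out["lid"][:2]:
    u=np.argwhere(d["pixels"]).mean(0)[::-1];print(atz(c,u,.03))
E
```

```text
lid 0.87 [300.0, 215.0, 400.0, 319.0] [350.  266.9]
[0.45200063 0.04053171 0.21884444] [ 2.40508394e-01  9.70647058e-01  4.23679736e-05 -7.40282888e-06]
[0.50103361 0.0416071  0.03      ]
```

View pics/w6z.png

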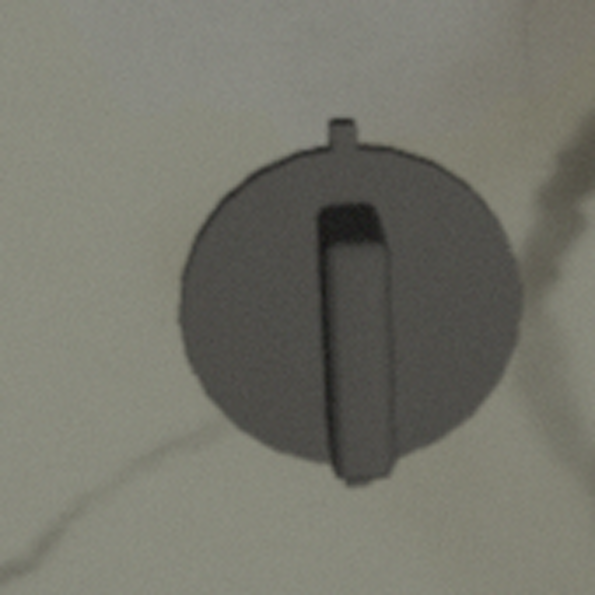

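```bash
python3 - <<'E'
from h import *
im,c=load("pics/w6.png");f=lambda u,v,z:atz(c,(250+u/3.5,180+v/3.5),z)
n=f(357,243,.054);r=f(363,476,.054);print("grip ends",n,r,"len",np.linalg.norm(n-r),"mid",(n+r)/2,"yaw",np.degrees(np.arctan2(*(r-n)[1::-1])))
for z in(.05,.054,.058):print(z,np.linalg.norm(f(357,243,z)-f(363,476,z)))
l,rr=f(181,302,.024),f(522,302,.024);print("flange mid",(l+rr)/2,np.linalg.norm(l-rr))
t=f(342,125,.024);print("tab",t)
# second view w2: grip top ends near (331,250), far ~(302,311)
im2,c2=load("pics/w2.png")
L=(n+r)/2
yaw=np.arctan2(*(r-n)[1::-1]);print("lid yaw by tab", np.degrees(np.arctan2(L[1]-t[1],L[0]-t[0])))
z=im.copy()
# reproject model on w2 for height check
for cc,img,nm in((c,im,"a"),(c2,im2,"b")):
    u=np.array([np.cos(yaw),np.sin(yaw)]);v=np.array([-u[1],u[0]])
    pts=[np.r_[L[:2]+.028*a*u+.007*b*v,.054] for a,b in((1,1),(1,-1),(-1,-1),(-1,1))]
    cv2.polylines(img,[np.int32(proj(cc,pts)*8)],True,(0,0,255),1,shift=3)
    cv2.polylines(img,[np.int32(proj(cc,ring(L[0],L[1],.04,.024))*8)],True,(0,255,0),1,shift=3)
cv2.imwrite("pics/lid.png",np.hstack([cv2.resize(im[190:340,280:420],None,fx=2.8,fy=2.8),cv2.resize(im2[200:350,250:390],None,fx=2.8,fy=2.8)]))
o=manip.get_obs();R=Ro.from_quat(o['tool_rot']).as_matrix();print("move",(R.T@(np.r_[L[:2],.042]-o['tcp_pos'])/.04),"tool x yaw",np.degrees(np.arctan2(R[1,0],R[0,0]))-180)
E
```

```text
grip ends [0.47993724 0.05182823 0.054     ] [0.52882817 0.02902358 0.054     ] len 0.05394789790927827 mid [0.5043827  0.04042591 0.054     ] yaw -25.006191834769048
0.05 0.054705558041857644
0.054 0.05394789790927827
0.058 0.053190237776699
flange mid [0.50309347 0.04140012 0.024     ] 0.07852520165578167
tab [0.46433754 0.05834621 0.024     ]
lid yaw by tab -24.108618794236158
move [-1.16161645  0.61693657  4.42295699] tool x yaw -27.867141192047683
```

View pics/lid.png

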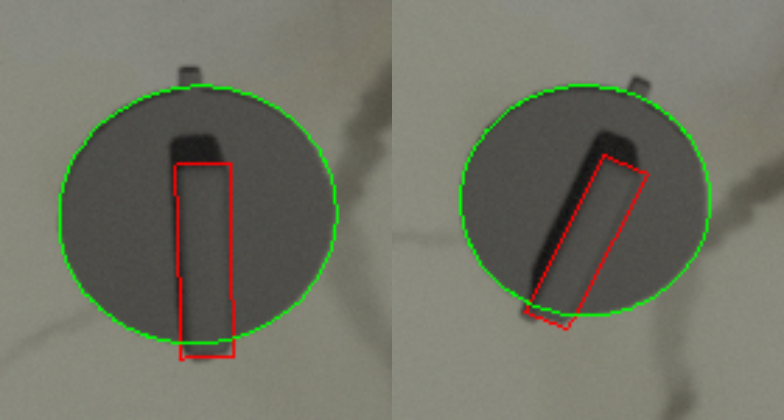

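arm_command:
  motion:
    - [-0.58, 0.31, 0, 0, 0.5]
    - [-0.58, 0.31, 0, 0, 0.5]
    - [0, 0, 0.8, -0.57, 0.5]
    - [0, 0, 0.8, 0, 0.5]
    - [0, 0, 0.8, 0, 0.5]
    - [0, 0, 0.8, 0, 0.5]
    - [0, 0, 0.6, 0, 0.5]
    - [0, 0, 0.3, 0, 0.5]
    - [0, 0, 0.14, 0, 0.5]
    - [0, 0, 0, 0, 0.5]
    - [0, 0, 0, 0, 0.5]

```text
clock: 13.15
tcp_pos: [0.5045, 0.0403, 0.05]
tool_rot: [0.217, 0.976, 0.0, 0.0]
contact_force: [-0.1, 0.2, 0.1]
grip_width: 0.501
finger_force: 0.0
```

arm_command:
  motion:
    - [0, 0, 0, 0, 0.3]
    - [0, 0, 0, 0, 0]
    - [0, 0, 0, 0, 0]
    - [0, 0, 0, 0, 0]
    - [0, 0, 0, 0, 0]
    - [0, 0, 0, 0, 0]

```text
clock: 13.65
tcp_pos: [0.5047, 0.0404, 0.0504]
tool_rot: [0.218, 0.976, 0.0, 0.001]
contact_force: [-0.9, 0.5, 7.7]
grip_width: 0.153
finger_force: 59.4
```

arm_command:
  motion:
    - [0, 0, -0.3, 0, 0]
    - [0, 0, -0.9, 0, 0]
    - [0, 0, -0.9, 0, 0]
    - [0, 0, -0.9, 0, 0]
    - [0, 0, -0.9, 0, 0]
    - [0, 0, -0.9, 0, 0]
    - [0, 0, -0.44, 0, 0]
    - [0.427, 0.857, 0, 0, 0]
    - [0.427, 0.857, 0, 0, 0]
    - [0.427, 0.857, 0, 0, 0]
    - [0.427, 0.857, 0, 0, 0]
    - [0.427, 0.857, 0, 0, 0]

```text
clock: 14.65
tcp_pos: [0.4989, 0.2337, 0.2591]
tool_rot: [0.218, 0.976, -0.0, 0.0]
contact_force: [0.7, 0.9, -1.1]
grip_width: 0.154
finger_force: 58.8
```

arm_command:
  motion:
    - [0.427, 0.857, 0, 0, 0]
    - [0, 0, 0, -0.9, 0]
    - [0, 0, 0, -1, 0]
    - [0, 0, 0, -1, 0]
    - [0, 0, 0, -1, 0]
    - [0, 0, 0, -1, 0]
    - [0, 0, 0, -1, 0]
    - [0, 0, 0, -1, 0]
    - [0, 0, 0, -1, 0]
    - [0, 0, 0, -0.7, 0]
    - [0, 0, 0, 0, 0]
    - [0, 0, 0, 0, 0]

```text
clock: 15.65
tcp_pos: [0.4985, 0.2702, 0.2589]
tool_rot: [-0.154, 0.988, -0.0, -0.0]
contact_force: [-0.2, 0.1, -0.6]
grip_width: 0.145
finger_force: 59.0
```

```bash
cat > g.py <<'E'
from h import *
from scipy.optimize import minimize
def mask(im,c,p0):
    f=cv2.GaussianBlur(im,(3,3),0).astype(int);M=(((f[:,:,0]-f[:,:,2])>9)&(f[:,:,0]>105)).astype(np.uint8)
    roi=np.zeros_like(M);cv2.fillPoly(roi,[np.int32(proj(c,ring(p0[0],p0[1],.052,.076)))],1);return M*roi
def model(p,c,z):
    x,y,w=p;m=np.zeros((1920,2560),np.uint8);F=lambda P:np.int32(((proj(c,P)+.5)*4-.5)*16)
    cv2.fillPoly(m,[F(ring(x,y,.046,z))],1,shift=4);cv2.fillPoly(m,[F(ring(x,y,.0285,z))],0,shift=4)
    R=np.array([[np.cos(w),-np.sin(w)],[np.sin(w),np.cos(w)]])
    for s in(1,-1):
        q=np.array([[s*.02,-.0085],[s*.037,-.0085],[s*.037,.0085],[s*.02,.0085]])
        cv2.fillPoly(m,[F(np.c_[q@R.T+[x,y],np.full(4,z)])],0,shift=4)
    return m
def fit(M,c,p0,z):
    M4=cv2.resize(M,None,fx=4,fy=4,interpolation=cv2.INTER_NEAREST);p0=np.array(p0)
    def cost(p):
        m=model(p,c,z);return -float((m&M4).sum())/(m|M4).sum()
    r=minimize(cost,p0,method="Nelder-Mead",options=dict(initial_simplex=np.array([p0]+[p0+d for d in np.eye(3)*[.004,.004,.08]]),xatol=1e-4,fatol=1e-4,maxiter=70));return r.x.round(4),round(r.fun,3)
E
python3 - <<'E'
from g import *
c,out,o=snap("pics/w7.png",["grinder","lid"])
print(o['tcp_pos'],o['tool_rot'],o['grip_width'],o['finger_force'],o['contact_force'])
p0=[.4785,.2722,.31]
for fn in("pics/w1.png","pics/w7.png"):
    im,c=load(fn);M=mask(im,c,p0)
    print(fn,M.sum(),[(z,fit(M,c,p0,z)) for z in(.07,.076,.082)],proj(c,[[.4785,.2722,.076]]))
E
```

```text
grinder 0.9 [253.0, 95.0, 398.0, 246.0] [328.  173.2]
lid 0.8 [1.0, 221.0, 59.0, 310.0] [ 24.8 266.1]
lid 0.8 [518.0, 131.0, 621.0, 230.0] [567.  182.2]
lid 0.67 [217.0, 211.0, 423.0, 437.0] [319.7 307.4]
[0.49848377 0.27017865 0.25893839] [-1.54368094e-01  9.88013399e-01 -1.42872416e-05 -1.20573242e-04] 0.14500721062631766 59.002363085746765 [-0.17577201  0.05974091 -0.5778654 ]
pics/w1.png 5204 [(0.07, (array([0.4813, 0.2727, 0.2991]), np.float64(-0.857))), (0.076, (array([0.4787, 0.2722, 0.3145]), np.float64(-0.821))), (0.082, (array([0.4761, 0.2722, 0.3386]), np.float64(-0.759)))] [[330.76558912 296.1155388 ]]
pics/w7.png 5904 [(0.07, (array([0.4796, 0.2729, 0.286 ]), np.float64(-0.714))), (0.076, (array([0.4757, 0.2712, 0.2197]), np.float64(-0.694))), (0.082, (array([0.4754, 0.2706, 0.2988]), np.float64(-0.678)))] [[331.11344306 193.08297491]]
```

arm_command:
  motion:
    - [0.23, -0.715, 0, 0, 0]
    - [0.23, -0.715, 0, 0, 0]
    - [0.23, -0.715, 0, 0, 0]
    - [0.23, -0.715, 0, 0, 0]
    - [0, 0, 0, 0, 0]
    - [0, 0, 0, 0, 0]
    - [0, 0, 0, 0, 0]

```text
clock: 16.38
tcp_pos: [0.4987, 0.1504, 0.2591]
tool_rot: [-0.155, 0.988, 0.0, 0.0]
contact_force: [0.2, 0.9, -1.2]
grip_width: 0.151
finger_force: 59.2
```

```bash
python3 - <<'E'
from g import *
c,out,o=snap("pics/w8.png",["grinder","lid"])
tc=o['tcp_pos'];R=Ro.from_quat(o['tool_rot']).as_matrix();print(tc,o['tool_rot'])
def lidpts(d,dz=.0504):
    a=np.linspace(0,2*np.pi,180);P=np.c_[.04*np.cos(a),.04*np.sin(a),np.full(180,dz-.024)]
    t=[[s*.0455,b*.004,dz-.024] for s in(1,-1) for b in(1,-1)]
    return (np.vstack([P,t])+[d,0,0])@R.T+tc
for d in(-.002,0,.002):
    q=proj(c,lidpts(d));print("lid d",d,np.r_[q.min(0),q.max(0)].round(1))
L=max((x for x in out["lid"]),key=lambda x:x["pixels"].sum());m=L["pixels"];print("lid mask rows for col 320+-",np.where(m[:,300:340].any(1))[0][[0,-1]],"ext",L["extent"])
q=[(r,np.where(m[r])[0][[0,-1]].tolist()) for r in range(205,300,8) if m[r].any()];print(q)
p0=[.4785,.2722,.31]
for fn in("pics/w1.png","pics/w8.png"):
    im,cc=load(fn);M=mask(im,cc,p0)
    cv2.imwrite(fn[:-4]+"m.png",M*255)
    print(fn,M.sum(),[(z,fit(M,cc,p0,z)) for z in(.066,.072,.076,.08)],proj(cc,[[.4785,.2722,.076]]))
E
```

```text
grinder 0.7 [390.0, 141.0, 546.0, 298.0] [466.  222.9]
lid 0.83 [98.0, 258.0, 185.0, 343.0] [141.4 300.4]
lid 0.8 [219.0, 210.0, 422.0, 436.0] [319.8 307.4]
[0.49870755 0.15038453 0.25907211] [-1.54957636e-01  9.87921096e-01  1.67293600e-04  1.05700024e-04]
lid d -0.002 [219.9 218.  422.7 421.7]
lid d 0 [219.5 212.6 423.1 417.9]
lid d 0.002 [219.1 207.2 423.6 414.1]
lid mask rows for col 320+- [210 436] ext [218.7, 209.8, 421.8, 435.6]
[(213, [312, 327]), (221, [312, 328]), (229, [291, 348]), (237, [272, 369]), (245, [259, 380]), (253, [248, 391]), (261, [241, 398]), (269, [233, 404]), (277, [228, 409]), (285, [226, 413]), (293, [224, 416])]
pics/w1.png 5204 [(0.066, (array([0.4829, 0.2729, 0.2807]), np.float64(-0.863))), (0.072, (array([0.4806, 0.2723, 0.3169]), np.float64(-0.848))), (0.076, (array([0.4787, 0.2722, 0.3145]), np.float64(-0.821))), (0.08, (array([0.4768, 0.2722, 0.3235]), np.float64(-0.781)))] [[330.76558912 296.1155388 ]]
pics/w8.png 5938 [(0.066, (array([0.4805, 0.2767, 0.312 ]), np.float64(-0.884))), (0.072, (array([0.4795, 0.2739, 0.2873]), np.float64(-0.885))), (0.076, (array([0.4788, 0.2721, 0.2951]), np.float64(-0.847))), (0.08, (array([0.4783, 0.2703, 0.3131]), np.float64(-0.799)))] [[480.87657098 240.08170737]]
```

arm_command:
  motion:
    - [-0.12, 0.76, 0, 0, 0]
    - [-0.12, 0.76, 0, 0, 0]
    - [-0.12, 0.76, 0, 0, 0]
    - [-0.12, 0.77, 0, 0, 0]
    - [0, 0, 0.8, 0, 0]
    - [0, 0, 0.8, 0, 0]
    - [0, 0, 0.8, 0, 0]
    - [0, 0, 0.58, 0, 0]
    - [0, 0, 0, 0, 0]
    - [0, 0, 0, 0, 0]

```text
clock: 17.37
tcp_pos: [0.4792, 0.2725, 0.1397]
tool_rot: [-0.156, 0.988, -0.0, -0.001]
contact_force: [-0.1, 0.5, -0.2]
grip_width: 0.151
finger_force: 59.1
```

arm_command:
  motion:
    - [0, 0, 0.15, 0, 0]
    - [0, 0, 0.15, 0, 0]
    - [0, 0, 0.1, 0, 0]
    - [0, 0, 0, 0, 0]
    - [0, 0, 0, 0, 0]

```text
clock: 17.78
tcp_pos: [0.4796, 0.272, 0.124]
tool_rot: [-0.155, 0.988, 0.0, 0.0]
contact_force: [0.5, -0.3, -1.7]
grip_width: 0.149
finger_force: 59.1
```

arm_command:
  motion:
    - [0, 0, 0.12, 0, 0]
    - [0, 0, 0.12, 0, 0]
    - [0, 0, 0.1, 0, 0]
    - [0, 0, 0, 0, 0]
    - [0, 0, 0, 0, 0]

```text
clock: 18.2
tcp_pos: [0.4794, 0.272, 0.1099]
tool_rot: [-0.155, 0.988, -0.0, -0.0]
contact_force: [-0.5, -0.3, -1.4]
grip_width: 0.154
finger_force: 59.3
```

arm_command:
  motion:
    - [0, 0, 0.04, 0, 0]
    - [0, 0, 0.02, 0, 0]
    - [0, 0, 0, 0, 0]
    - [0, 0, 0, 0, 0]

```text
clock: 18.53
tcp_pos: [0.4796, 0.2721, 0.1084]
tool_rot: [-0.155, 0.988, 0.0, 0.0]
contact_force: [-3.2, 0.2, 5.5]
grip_width: 0.15
finger_force: 60.1
```

arm_command:
  motion:
    - [0, 0, 0, 0.5, 0]
    - [0, 0, 0, 0.5, 0]
    - [0, 0, 0, 0.5, 0]
    - [0, 0, 0, 0.5, 0]
    - [0, 0, 0, 0.5, 0]
    - [0, 0, 0, 0.5, 0]
    - [0, 0, 0, 0.5, 0]
    - [0, 0, 0, 0, 0]
    - [0, 0, 0, 0, 0]

```text
clock: 19.28
tcp_pos: [0.4798, 0.2727, 0.1084]
tool_rot: [-0.004, 1.0, 0.001, 0.001]
contact_force: [-1.7, 5.3, 5.2]
grip_width: 0.15
finger_force: 60.2
```

```bash
python3 -c "
from plant import manip
o=manip.get_obs();print(o['torque'],o['contact_force'],o['tcp_pos'],o['tool_rot'])"
```

```text
[0.79301998 0.25742946 0.04047021] [-1.68683209  5.33100438  5.20525905] [0.47983824 0.27272841 0.10842682] [-3.89306324e-03  9.99991885e-01  7.33724220e-04  7.31964085e-04]
```

arm_command:
  motion:
    - [0, 0, 0, 0.5, 0]
    - [0, 0, 0, 0.5, 0]
    - [0, 0, 0, 0.5, 0]
    - [0, 0, 0, 0.5, 0]
    - [0, 0, 0, 0.5, 0]
    - [0, 0, 0, 0.5, 0]
    - [0, 0, 0, 0.38, 0]
    - [0, 0, 0, 0, 0]
    - [0, 0, 0, 0, 0]

```text
clock: 20.03
tcp_pos: [0.4801, 0.2727, 0.1085]
tool_rot: [0.143, 0.99, 0.001, 0.001]
contact_force: [-0.4, 5.2, 6.0]
grip_width: 0.153
finger_force: 60.1
```

```bash
python3 - <<'E'
from h import *
c,out,o=snap("pics/w9.png",["lid"])
R=Ro.from_quat(o['tool_rot']).as_matrix();tc=o['tcp_pos']
print(o['torque'],o['contact_force'],tc,"lid yaw",np.arctan2(-R[1,0],-R[0,0]))
# tab position (near robot) from lid mask: should sit on tool -y=0 column if no slip
m=max(out["lid"],key=lambda x:x["pixels"].sum())["pixels"]
print([(r,np.where(m[r])[0][[0,-1]].tolist()) for r in range(200,250,6) if m[r].any()])
print(proj(c,[R@[d+.0455,0,.0264]+tc for d in(0,.001)]))
E
```

```text
lid 0.84 [592.0, 0.0, 640.0, 119.0] [621.9  52.5]
lid 0.58 [218.0, 211.0, 421.0, 435.0] [319.8 307.2]
[0.77311235 0.04077192 0.10621217] [-0.41025502  5.24185096  5.9796952 ] [0.48005486 0.27274921 0.10847628] lid yaw -0.28700294199135784
[(212, [313, 326]), (218, [311, 327]), (224, [311, 327]), (230, [290, 350]), (236, [275, 366]), (242, [263, 376]), (248, [256, 384])]
[[321.12868413 211.330579  ]
 [321.13202518 208.61796368]]
```

```bash
python3 -c "
from plant import manip
print(manip.hand_in())"
```

```text
the job is handed in; nothing more can be done
None
```

The job is handed in, but no verdict came back: I tested and reset the switch, seated the lid, and am holding it gripped at about 0.60 rad by the measured tool angle, well short of the click; I viewed 11 pictures, one over the limit of 10.

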